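# Load the condiment caddy and slide it home under the riser shelf

## Robot

A 6-joint arm with a two-finger parallel gripper is mounted at the origin on a cart in front of the work surface, level with it; the furniture and walls round the work are solid. World frame = base frame: x ahead of the robot, y to its left, z up, the work surface at z = 0. Lengths are in mm, angles in rad, forces in N, time in s.
With the tool pointing down it reaches from about 325 to 900 mm from the base axis. Payload 6.1 kg.
Tool frame: the origin (TCP) lies at the very end of the fingers, on their centre line; the grasp point (between the pads) lies 19 mm behind it; z points along the fingers, y is the line along which they close (so a half turn about z gives the same grasp; the last joint's range is limited). The gripper opens to 87 mm and grips with 3 to 60 N. Pads are 19 mm wide; open, the fingers measure 117 mm over their backs; the gripper's body (75 mm by 190 mm) begins 51 mm behind the grasp point.
Start: joints at [1.108, 0.22, 1.526, -0, 1.395, -0.126], TCP at [206.541, 589.878, 222.538] pointing down, gripper open.
Joint ranges: [-2.98, 2.98], [-0.91, 2.08], [0.09, 2.57], [-1.24, 4.39], [0.2, 2.65], [-2.68, 2.68]. Speed limits (rad/s): [2.57, 2.57, 3.01, 3.14, 3.14, 3.14].

## Interface

Orientations are given as a unit quaternion [x, y, z, w].
In Python, from workcell import monitor, optics, bot gives the robot as it stands.
- The arm moves only by the tool send_rows, never from a script. Its argument "deltas" is text: rows parted by semicolons, each of 7 numbers parted by spaces: the turn, a rotation vector about the world's x, y, z in units of 6 degrees (1.0 is 6 degrees), then the shift along the world's x, y, z in units of 40 mm (1.0 is 40 mm), then the closure, from 0 (fully open) to 1 (shut). A call has 1 to 8 rows; each row is the pose to reach, as a shift and turn from the pose commanded when the call began; what a row does not reach only later rows make up. A row lasts 1/8 s, in which the tool goes at most 62.5 mm and 10.7 degrees, less where a joint would pass 70% of its speed; a pose out of reach is approached as far as the arm can. A call with a gripper value outside its range is refused whole. The fingers move at their own pace and stop on an object; "newtons" is the grip in N (left out, the last holds). Time passes only in rows, so rows that repeat a pose let the fingers close. It gives the time, the measured TCP pose, the force, the opening and the grip force at its end, in the units of the state.
- monitor.observe(): the state, without advancing time (a new reading comes with each control period).
- optics.grab_frame(name): name is "scene" or "top"; returns (picture, depth): 384x512x3 uint8, red, green, blue; 384x512 float32, mm along the optical axis (not along the pixel's ray), 0 where there is no reading.
- optics.camera_info(name): a dict with "K" (3x3 intrinsics, pixels), "R" (3x3) and "t" (3): a world point X has camera coordinates R X + t. Camera axes: x right, y down, z forward; pixel columns grow to the right and rows downward; lengths in mm; the calibration is good to about 2 mm. A picture is of the moment at which its call begins. camera_info takes no time and is no camera call.
- bot.sign_off(): hands the job in; it is judged then, once.
The state is a dict: "t": time; "q": joint angles; "joint_velocities": joint speeds; "joint_torque": joint torques, N m; "tcp_pos": TCP position; "tool_rot": TCP orientation; "ft_force": force on the tool from outside, world axes, zero at the start; "torque": the same for the moment, N m; "gripper_width": opening from 0.0 (shut) to 1.0 (fully open); "grip_force": force on a finger pad.
Only numpy, scipy, OpenCV 4.12 (cv2) and the standard library are available. Lean on these libraries where they do the work, as an engineer would, in place of code of your own. Each camera call takes 0.05 s, during which the arm holds its last target. There are 200 camera calls.

## Task

Press the small glass jar with the black lid and the salt shaker fully down into the two snug cutouts of the wooden caddy (either one in either cutout). Then push the caddy along the worktop, sliding it without lifting, in under the small wooden riser shelf until its leading end sits squarely against the cork stop at the back. Leave the other things where they stand.

Things in the scene. Friction and masses are not known exactly. Their poses are not given: they have to be found in the camera images.
- caddy: loose low condiment caddy, 160 mm long (its x axis) x 100 mm wide (y) x 42 mm high, 0.5 to 0.8 kg: a brown wooden rim 6 mm thick with flat upright ends, round a grey insert, its top 38 mm up, with two round cutouts on the long centre line. The same both ways round: either end may lead. Origin: centre of its underside, z up.
- cutout0 (a point): centre of the floor of the cutout 38 mm toward the caddy's -x end; the floor is 8 mm above the caddy's underside. Each cutout is 45.6 mm in diameter, its mouth a 45 degree funnel 6 mm deep. On its +y and -y sides sprung rubber pads stick 1.8 mm in, 10 to 26 mm above the caddy's underside: a 44 mm jar stops part-way and must be pressed down (about 5 to 20 N) until it bottoms.
- cutout1 (a point): the same for the other cutout, 38 mm toward the caddy's +x end
- riser: fixed wooden riser shelf, open at the front (-x), closed at the back: a board 220 mm deep (x) x 150 mm wide, underside 150 mm, top 165 mm up, on side panels 126 mm apart inside. The caddy goes in lengthwise along +x; home, its rear end is 40 mm inside the board's front edge, so the tool must lean back 30 to 45 degrees to reach it. Origin: on the worktop, 115 mm behind the front edge, mid-width.
- stop (a point): on the worktop in the middle of the front face of the cork stop strip inside the riser (110 mm wide, from 4 to 34 mm up), 200 mm behind the board's front edge; axes as the riser's (x points into the riser)
- mouth (a point): on the worktop below the middle of the front edge of the riser's board; axes as the riser's. The side panels start 12 mm behind it.
- spice_jar: loose small round glass jar with a black screw lid and an orange and white label, 44 mm in diameter (near-straight sides up to 80 mm), 99 mm tall, 0.12 kg; origin at the centre of its underside
- shaker: loose round glass salt shaker with a grey perforated dome, 44 mm in diameter at the foot, tapering to about 38 mm at 58 mm up, 90 mm tall, 0.1 kg; origin at the centre of its underside
- bowl: bystander: white bowl, 120 mm wide, 54 mm high, on top of the riser; origin at the centre of its underside
- pepper_jar: bystander: spice jar with a yellow lid and green label, 42 mm in diameter, 106 mm tall; origin at the centre of its underside
- red_jar: bystander: glass jar with a light lid and a red label, 58 mm in diameter, 89 mm tall; origin at the centre of its underside
There are look-alikes about, which are no part of the job. What is shaped like the spice_jar but turquoise is not meant.

How it is judged:
By the outcome, as a careful person would: the job done as asked, in the order asked, and still so for the second after the job is handed in, with the robot touching nothing.
It also fails if it takes over 64 s, if anything falls off the work surface, if the arm or the gripper's body presses on something with over 40 N, if the wrist force passes 120 N, or if a joint passes its speed limit or range.

## Working session

There is one attempt and no reset: what is moved stays moved. The work goes in short steps, Python scripts to look and compute and a tool call to move; the robot and the scene stay as the last step left them, time stands still between calls to the robot, and variables do not carry over. Pictures are saved under pics/ and viewed, at most 10 in all, crops included, and the job is handed in when it is done.

Besides the shell and the picture viewer there is one more tool, called by a JSON object that holds its "fn" and its "kwargs". send_rows: Moves the arm, as the interface text tells. Its arguments: {"type":"object","properties":{"deltas":{"type":"string"},"newtons":{"type":"number"}},"required":["deltas"]}

```bash
mkdir -p pics; ls; python3 - <<'E'
from workcell import monitor, optics, bot
import cv2,numpy as np
for n in("scene","top"):
    p,d=optics.grab_frame(n); np.savez(f"{n}0.npz",p=p,d=d)
    cv2.imwrite(f"pics/{n}0.png",cv2.resize(p[:,:,::-1],(800,600)))
    i=optics.camera_info(n); print(n,i["K"],i["R"],i["t"], "cam pos",-np.array(i["R"]).T@i["t"])
print(monitor.observe())
E
```

```text
pics
scene [[484.60589041   0.         251.77719911]
 [  0.         484.60589041 193.77985284]
 [  0.           0.           1.        ]] [[ 0.85355254 -0.52086724  0.01205726]
 [-0.39685322 -0.66497514 -0.63270497]
 [ 0.33757307  0.53526197 -0.77429907]] [-275.43559296  355.41709359 1842.01064044] cam pos [-245.66601365 -893.0800963  1654.46227733]
top [[401.58738421   0.         256.97660435]
 [  0.         401.58738421 195.65495905]
 [  0.           0.           1.        ]] [[-1.20199669e-02 -9.99927639e-01 -4.87031961e-04]
 [-9.85711906e-01  1.19309175e-02 -1.68016940e-01]
 [ 1.68010593e-01 -1.53948486e-03 -9.85783988e-01]] [ 167.61708699  441.34996054 1631.66119627] cam pos [ 162.92229717  164.8511658  1682.70138562]
{'t': 0.1, 'q': array([ 1.10788878e+00,  2.21115313e-01,  1.52748965e+00, -1.23454452e-05,
        1.39473691e+00, -1.26112776e-01]), 'joint_velocities': array([ 0.00020198, -0.00190193, -0.00165887, -0.00086098, -0.0006714 ,
        0.00055125]), 'joint_torque': array([ 1.15683775e-03, -4.95946777e+01, -3.88522732e+01,  7.02798483e-02,
        5.14775317e-02, -8.78204628e-05]), 'tcp_pos': array([206.30036003, 589.37141238, 221.57019467]), 'tool_rot': array([ 1.67601486e-01,  9.85854440e-01, -8.38717705e-04, -2.48059530e-04]), 'ft_force': array([-1.3143338 ,  1.26196761, -0.56389952]), 'torque': array([-0.05104843, -0.08000764,  0.02922017]), 'grip_force': 0.0, 'gripper_width': 0.9992013629187869}
```

View pics/scene0.png

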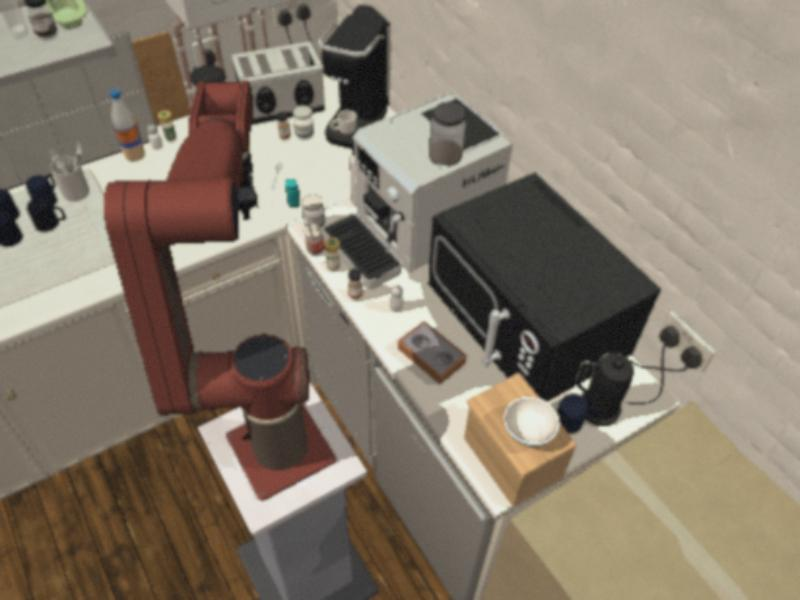

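View pics/top0.png

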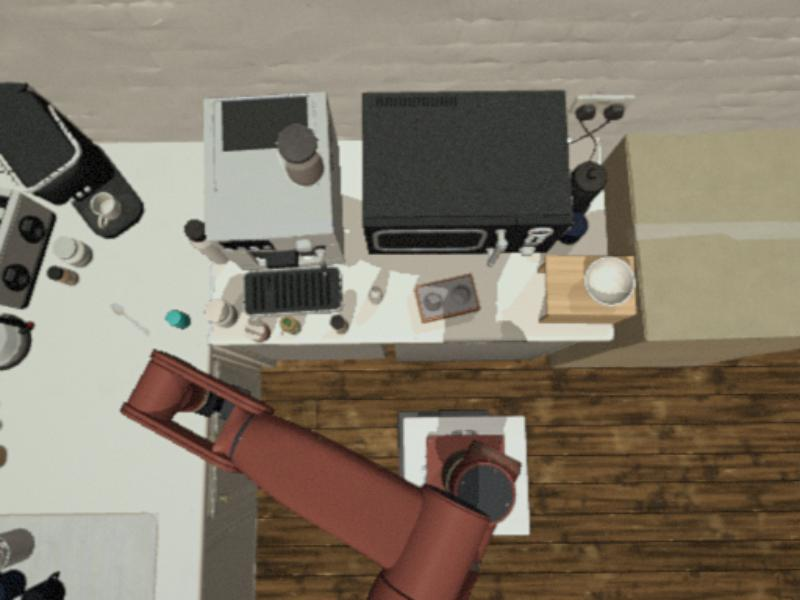

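Top view (800x600 pixels): the caddy is at (447,298), and the riser, with the bowl on it, is at (590,288) and opens to the left, so its x axis is about world -y.

**Candidates for spice_jar:** dark lid at (338,323) top / (355,283) scene, pepper jar with yellow lid (289,324), turquoise (177,319), and a far dark-lid jar at (62,274) top / (285,128) scene.

**Candidates for shaker:** (376,294) top / (397,298) scene, and a far white or grey one at (155,135) scene.

I'm choosing the near black-lid jar and the near shaker, and will check both in a close crop.

```bash
cat > h.py <<'E'
import numpy as np,cv2
from workcell import monitor,optics,bot
I={n:optics.camera_info(n) for n in("scene","top")}
for i in I.values():
    for k in i: i[k]=np.array(i[k],float)
def cam(n): return -I[n]["R"].T@I[n]["t"]
def ray(n,u,v): return I[n]["R"].T@np.linalg.inv(I[n]["K"])@np.array([u,v,1.])
def plane(n,u,v,z):
    r=ray(n,u,v);c=cam(n);return c+r*(z-c[2])/r[2]
def pt(n,u,v,d): return cam(n)+ray(n,u,v)*d
def tri(a,b):  # top pixel a, scene pixel b -> midpoint, gap
    c1,c2=cam("top"),cam("scene");r1,r2=ray("top",*a),ray("scene",*b)
    s=np.linalg.lstsq(np.c_[r1,-r2],c2-c1,rcond=None)[0]
    p,q=c1+s[0]*r1,c2+s[1]*r2; return (p+q)/2,np.linalg.norm(p-q)
def proj(n,X):
    x=I[n]["K"]@(I[n]["R"]@np.asarray(X,float)+I[n]["t"]);return x[:2]/x[2]
def cloud(n,d):
    v,u=np.mgrid[:384,:512];P=np.stack([u,v,np.ones_like(u)],-1)@(I[n]["R"].T@np.linalg.inv(I[n]["K"])).T
    return cam(n)+P*d[...,None]
E
python3 - <<'E'
from h import *
S=np.load("scene0.npz");T=np.load("top0.npz")
a=cv2.resize(T["p"][160:222,150:280,::-1],(780,372),interpolation=cv2.INTER_CUBIC)   # x6
b=cv2.resize(S["p"][150:250,190:310,::-1],(270,225),interpolation=cv2.INTER_CUBIC)
c=cv2.resize(S["p"][160:200,200:270,::-1],(394,225),interpolation=cv2.INTER_CUBIC)
o=np.zeros((600,800,3),np.uint8);o[:372,:780]=a;o[375:,:270]=b;o[375:,280:674]=c
cv2.imwrite("pics/crop1.png",o)
# depth clouds: heights for objects
for n,D in(("top",T),("scene",S)):
    C=cloud(n,D["d"]);
    m=(D["d"]>0)&(C[...,2]>-20)&(C[...,2]<12)&(C[...,0]>340)&(C[...,0]<600)&(C[...,1]>-300)&(C[...,1]<500)
    print(n,"table z med",np.median(C[m][:,2]))
    for lo,hi,nm in((30,50,"caddy"),(75,95,"75-95"),(95,112,"95+"),(158,172,"riser top")):
        m=(D["d"]>0)&(C[...,2]>lo)&(C[...,2]<hi)&(C[...,0]>300)&(C[...,0]<560)&(C[...,1]>-420)&(C[...,1]<450)
        k,L,st,ce=cv2.connectedComponentsWithStats(m.astype(np.uint8))
        for j in range(1,k):
            if st[j,4]>8: 
                P=C[L==j];r=cv2.minAreaRect(P[:,:2].astype(np.float32));print(n,nm,st[j,4],ce[j].round(),np.median(P,0).round(1),np.round(r[0],1),np.round(r[1],1),round(r[2],1))
E
```

```text
top table z med -0.5509669770228811
top caddy 858 [203. 185.] [490.2 390.5  39.9] [493.3 386.6] [132.3 126.7] 0.1
top caddy 717 [285. 190.] [466.1  44.6  37.9] [465.7  43.5] [101.6 160.9] 12.8
top caddy 19 [239. 192.] [457.8 241.1  40.7] [462.4 237.4] [39.5 21.7] 72.2
top caddy 21 [354. 205.] [ 398.1 -236.7   44. ] [ 398.6 -239.9] [75.1  9.6] 81.1
top 75-95 56 [239. 187.] [471.3 232.8  84.9] [473.  232.9] [28.9 32.2] 89.2
top 75-95 23 [217. 208.] [385.7 319.3  87.8] [388.9 324.2] [18.9 39.5] 50.5
top 95+ 59 [215. 205.] [396.9 330.4  99. ] [396.2 331.5] [36.2 34.1] 33.3
top 95+ 10 [351. 202.] [ 398.7 -210.2  100.5] [ 399.6 -214.3] [27.   6.5] 71.7
top 95+ 29 [186. 206.] [392.8 443.8 106. ] [391.9 443. ] [12.7 34.4] 88.2
top 95+ 33 [383. 203.] [ 396.3 -338.1  104.4] [ 396.3 -338.4] [125.3   1.8] 89.0
top riser top 9 [190. 166.] [540.2 421.  166.4] [541.1 420.9] [ 1.3 29.7] 89.9
top riser top 1307 [370. 183.] [ 459.2 -260.6  164.1] [ 471.1 -300.5] [220.1 151.4] 89.0
top riser top 14 [206. 169.] [528.5 359.2 165.5] [530.1 360.8] [12.1 16. ] 84.6
scene table z med 1.4985627850235232
scene
[... 1069 characters left out ...]
9 442.2 105.9] [388.2 442.5] [14.  38.3] 80.2
scene 95+ 42 [227. 174.] [395.7 327.3  99.1] [395.8 328.1] [41.4 29.4] 79.8
scene 95+ 11 [312. 226.] [545.3 -81.2 104.2] [549.7 -78.7] [14.2 12. ] 24.3
scene 95+ 99 [315. 289.] [ 394.8 -310.5  103.2] [ 394.2 -309. ] [198.9   6.4] 88.9
scene 95+ 42 [352. 300.] [ 481.8 -412.6  103. ] [ 481.9 -412.6] [  4.5 114.3] 89.5
scene riser top 14 [244. 138.] [537.5 419.6 166.6] [538.9 420.3] [ 9.4 36.2] 87.6
scene riser top 11 [250. 148.] [528.9 357.1 164.5] [527.7 358.6] [14.7 12.9] 58.9
scene riser top 12 [314. 216.] [549.5 -80.4 165.1] [549.4 -80.1] [ 9.7 18.6] 60.4
scene riser top 1421 [330. 272.] [ 442.7 -294.3  165.8] [ 468.  -303.8] [221.7 152.7] 88.7
```

View pics/crop1.png

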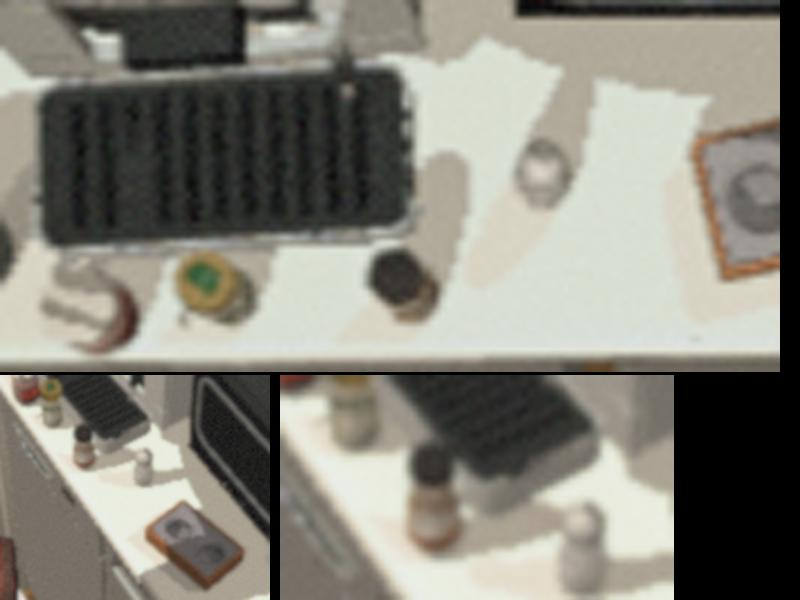

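The crop confirms it: the jar at crop (400,285) has a black lid and an orange/white label, and the shaker at (543,172) has a grey dome. Both views agree on the measurements:

| Thing | Position (mm) | Height (mm) |
|---|---|---|
| spice_jar | (396,330) | lid 99 |
| shaker | (471,231) | dome about 88 |
| caddy | (465,43), long axis 12.8° off y | about 40 |
| riser | mouth at y of about -191, x of about 470 | |

I'm moving above the jar now.

{"fn": "send_rows", "kwargs": {"deltas": "0 0 0.9 0.8 -1.1 -0.2 0; 0 0 1.8 1.6 -2.2 -0.4 0; 0 0 2.7 2.4 -3.3 -0.6 0; 0 0 3.6 3.2 -4.4 -0.8 0; 0 0 4.5 4 -5.5 -1 0; 0 0 5.35 4.74 -6.5 -1.3 0; 0 0 5.35 4.74 -6.5 -1.3 0; 0 0 5.35 4.74 -6.5 -1.3 0", "newtons": 30}}

```text
t: 1.1
tcp_pos: [395.9, 330.0, 170.4]
tool_rot: [-0.111, 0.994, 0.0, -0.0]
ft_force: [0.6, 0.3, 0.1]
gripper_width: 1.0
grip_force: 0.0
```

```bash
cat >> h.py <<'E'
def rim(p,n,z=42):
    i=cv2.cvtColor(p,cv2.COLOR_RGB2HSV); m=cv2.inRange(i,(3,90,40),(20,255,230))
    return m
E
python3 - <<'E'
from h import *
T=np.load("top0.npz");S=np.load("scene0.npz")
for n,D,box in(("top",T,(260,312,170,212)),("scene",S,(245,305,195,250))):
    m=rim(D["p"],n); k=np.zeros_like(m);k[box[2]:box[3],box[0]:box[1]]=255;m&=k
    v,u=np.nonzero(m)
    P=np.array([plane(n,a,b,42)[:2] for a,b in zip(u,v)],np.float32)
    C=cloud(n,D["d"]); H=C[v,u,2]; keep=H>30
    r=cv2.minAreaRect(P[keep]);print(n,len(P),keep.sum(),r)
    # inner grey insert cutouts: dark blobs
    g=cv2.cvtColor(D["p"],cv2.COLOR_RGB2GRAY)
# microwave min x in front of caddy/shaker
C=cloud("top",T["d"])
for y in range(-350,280,30):
    m=(abs(C[...,1]-y)<15)&(C[...,2]>60)&(C[...,2]<450)&(T["d"]>0)&(C[...,0]>500); print(y,C[m][:,0].min().round() if m.any() else None,end="; ")
# riser top edges
for n,D in(("top",T),("scene",S)):
    C=cloud(n,D["d"]);m=(abs(C[...,2]-165)<4)&(C[...,1]<-150)&(C[...,1]>-450)&(C[...,0]>350)&(C[...,0]<570)
    P=C[m];print("\nriser",n,[np.percentile(P[:,a],[0.5,99.5]).round(1) for a in(0,1)],cv2.minAreaRect(P[:,:2].astype(np.float32)))
s=monitor.observe();print(s["t"],s["tcp_pos"],s["tool_rot"],s["q"].round(2))
E
```

```text
top 146 124 ((464.300048828125, 42.734214782714844), (98.53126525878906, 157.151123046875), 12.347136497497559)
scene 231 121 ((432.390380859375, 12.71881103515625), (89.77771759033203, 177.56939697265625), 42.19058609008789)
-350 500.0; -320 500.0; -290 500.0; -260 501.0; -230 500.0; -200 501.0; -170 570.0; -140 576.0; -110 588.0; -80 544.0; -50 548.0; -20 585.0; 10 586.0; 40 586.0; 70 585.0; 100 585.0; 130 585.0; 160 586.0; 190 586.0; 220 585.0; 250 588.0; 
riser top [array([395.4, 546. ]), array([-409. , -191.4])] ((471.031005859375, -300.95782470703125), (221.17642211914062, 150.5236053466797), 88.79164123535156)

riser scene [array([391.9, 542.2]), array([-413.3, -194.2])] ((467.8131408691406, -303.69061279296875), (221.67446899414062, 152.56568908691406), 88.53819274902344)
1.1 [395.88233971 330.03849308 170.41488917] [-1.10652289e-01  9.93859114e-01  1.62960934e-04 -3.25255307e-04] [ 0.54  0.    1.86  0.    1.28 -1.25]
```

{"fn": "send_rows", "kwargs": {"deltas": "0 0 0 0 0 -1 0; 0 0 0 0 0 -2 0; 0 0 0 0 0 -2.7 0; 0 0 0 0 0 -2.95 0; 0 0 0 0 0 -2.95 0.6; 0 0 0 0 0 -2.95 0.7; 0 0 0 0 0 -2.95 0.7; 0 0 0 0 0 -2.95 0.7", "newtons": 35}}

```text
t: 2.1
tcp_pos: [396.7, 330.2, 53.4]
tool_rot: [-0.111, 0.994, 0.0, 0.001]
ft_force: [0.3, 0.2, -0.5]
gripper_width: 0.632
grip_force: 0.0
```

{"fn": "send_rows", "kwargs": {"deltas": "0 0 0 0 0 0 0.75; 0 0 0 0 0 0 0.75; 0 0 0 0 0 0 0.75; 0 0 0 0 0 0 0.75", "newtons": 35}}

```text
t: 2.6
tcp_pos: [396.4, 329.9, 52.8]
tool_rot: [-0.111, 0.994, 0.0, 0.0]
ft_force: [0.2, -0.7, 2.5]
gripper_width: 0.495
grip_force: 34.7
```

{"fn": "send_rows", "kwargs": {"deltas": "0 0 0 0 0 1 0.75; 0 0 0 0 0 2 0.75; 0 0 0 0.2 -0.9 2.5 0.75; 0 0 0 0.5 -2.2 2.5 0.75; 0 0 0 0.85 -3.6 2.5 0.75; 0 0 0 1.2 -5 2.5 0.75; 0 0 0 1.5 -6.4 2.5 0.75; 0 0 0 1.85 -7.8 2.5 0.75"}}

```text
t: 3.6
tcp_pos: [469.9, 16.2, 152.2]
tool_rot: [-0.112, 0.994, 0.0, -0.0]
ft_force: [0.9, -0.1, -1.2]
gripper_width: 0.491
grip_force: 34.6
```

{"fn": "send_rows", "kwargs": {"deltas": "0 0 0 0.07 -0.3 0 0.75; 0 0 0 0.07 -0.3 0 0.75; 0 0 0 0.07 -0.3 0 0.75"}}

```text
t: 3.98
tcp_pos: [472.4, 7.2, 152.1]
tool_rot: [-0.112, 0.994, 0.0, -0.0]
ft_force: [-0.5, 0.3, -1.1]
gripper_width: 0.491
grip_force: 34.6
```

```bash
python3 - <<'E'
from h import *
s=monitor.observe();print(s["t"],s["tcp_pos"],s["gripper_width"],s["ft_force"])
o=np.zeros((600,800,3),np.uint8)
for n,x0,(X,Y) in(("top",0,(470,20)),("scene",400,(470,20))):
    p,d=optics.grab_frame(n);np.savez(f"{n}1.npz",p=p,d=d)
    u,v=proj(n,(X,Y,90)).astype(int)
    o[:,x0:x0+400]=cv2.resize(p[v-37:v+38,u-25:u+25,::-1],(400,600),interpolation=cv2.INTER_CUBIC);print(n,u-25,v-37)
    C=cloud(n,d);m=(d>0)&(C[...,2]>48)&(C[...,2]<100)&(abs(C[...,0]-470)<60)&(C[...,1]<70)&(C[...,1]>-60)
    P=C[m];print(m.sum(),P.min(0).round(),P.max(0).round())
cv2.imwrite("pics/hover.png",o)
E
```

```text
3.975 [472.3947181    7.23070749 152.13398001] 0.49064271529167974 [-0.53206131  0.31442539 -1.09323956]
top 267 149
1 [459. -32.  49.] [459. -32.  49.]
scene 255 181
18 [416. -41.  48.] [521.  66.  55.]
```

View pics/hover.png

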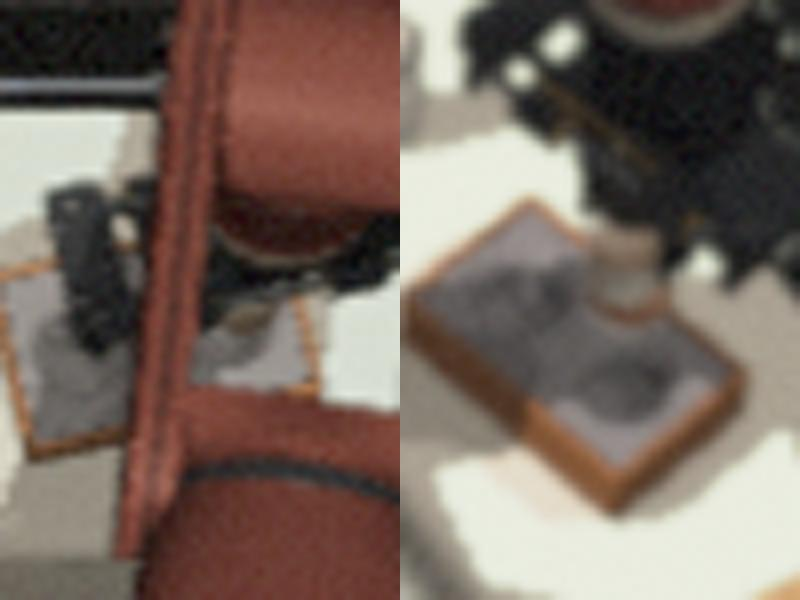

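The hover view shows the jar's foot (scene crop 625,300) over the near cutout (620,385), as intended. Lowering it.

{"fn": "send_rows", "kwargs": {"deltas": "0 0 0 0 0 -0.6 0.75; 0 0 0 0 0 -1.2 0.75; 0 0 0 0 0 -1.5 0.75; 0 0 0 0 0 -1.65 0.75; 0 0 0 0 0 -1.75 0.75; 0 0 0 0 0 -1.8 0.75", "newtons": 45}}

```text
t: 4.82
tcp_pos: [473.4, 5.9, 81.0]
tool_rot: [-0.112, 0.994, -0.0, 0.0]
ft_force: [0.8, 0.6, -0.2]
gripper_width: 0.486
grip_force: 44.5
```

{"fn": "send_rows", "kwargs": {"deltas": "0 0 0 0 0 -0.1 0.75; 0 0 0 0 0 -0.2 0.75; 0 0 0 0 0 -0.3 0.75; 0 0 0 0 0 -0.4 0.75; 0 0 0 0 0 -0.5 0.75; 0 0 0 0 0 -0.55 0.75; 0 0 0 0 0 -0.6 0.75", "newtons": 60}}

```text
t: 5.7
tcp_pos: [475.8, 5.5, 60.1]
tool_rot: [-0.112, 0.994, -0.001, 0.002]
ft_force: [-1.5, 1.3, 32.7]
gripper_width: 0.489
grip_force: 59.9
```

{"fn": "send_rows", "kwargs": {"deltas": "0 0 0 0 0 0.1 0.75; 0 0 0 0 0 0.1 0.2; 0 0 0 0 0 0.1 0.2; 0 0 0 0 0 0.1 0.2; 0 0 0 0 0 0.1 0.2; 0 0 0 0 0 1 0.2; 0 0 0 0 0 2.2 0.1; 0 0 0 0 0 2.9 0"}}

```text
t: 6.7
tcp_pos: [473.8, 5.7, 175.0]
tool_rot: [-0.112, 0.994, -0.0, 0.001]
ft_force: [-0.4, -0.4, 0.2]
gripper_width: 0.932
grip_force: 0.0
```

{"fn": "send_rows", "kwargs": {"deltas": "0 0 0 0 1.5 0 0; 0 0 0 0 3 0 0; 0 0 0 0 4.5 0 0; 0 0 0 0 5.62 0 0; 0 0 0 -0.05 5.62 0 0; 0 0 0 -0.05 5.62 0 0"}}

```text
t: 7.45
tcp_pos: [470.5, 230.3, 172.1]
tool_rot: [-0.112, 0.994, -0.0, -0.0]
ft_force: [-0.3, -0.7, -0.1]
gripper_width: 0.998
grip_force: 0.0
```

```bash
python3 - <<'E'
from h import *
s=monitor.observe();print(s["t"],s["tcp_pos"],s["gripper_width"],s["ft_force"])
o=np.zeros((600,800,3),np.uint8)
for n,x0 in(("top",0),("scene",400)):
    p,d=optics.grab_frame(n);np.savez(f"{n}2.npz",p=p,d=d)
    u,v=proj(n,(470,40,50)).astype(int)
    o[:,x0:x0+400]=cv2.resize(p[v-45:v+45,u-30:u+30,::-1],(400,600),interpolation=cv2.INTER_CUBIC);print(n,u-30,v-45)
    C=cloud(n,d)
    for lo,hi in((36,48),(103,112),(75,92)):
        m=(d>0)&(C[...,2]>lo)&(C[...,2]<hi)&(abs(C[...,0]-470)<80)&(C[...,1]<(300 if lo==75 else 150))&(C[...,1]>(170 if lo==75 else -60))
        if m.sum()>5: P=C[m];print(n,lo,m.sum(),np.median(P,0).round(1),cv2.minAreaRect(P[:,:2].astype(np.float32)))
cv2.imwrite("pics/in1.png",o)
E
```

```text
7.45 [470.48947138 230.29290555 172.13473133] 0.9983614628582339 [-0.30640385 -0.74611776 -0.10430964]
top 256 143
top 36 460 [461.6  42.6  39.7] ((464.4136657714844, 42.64927673339844), (99.82110595703125, 159.72506713867188), 11.147016525268555)
top 103 57 [469.5   9.4 106.3] ((471.3017272949219, 9.67244815826416), (31.99812889099121, 37.17219924926758), 89.49005126953125)
top 75 33 [467.6 234.5  84. ] ((469.5447998046875, 233.0307159423828), (30.702058792114258, 24.739168167114258), 68.13080596923828)
scene 247 175
scene 36 450 [450.7  42.7  41. ] ((461.8722229003906, 41.315887451171875), (104.72531127929688, 163.9358367919922), 10.632136344909668)
scene 103 55 [468.4   6.3 106.5] ((467.3652038574219, 5.831256866455078), (38.954166412353516, 35.8209228515625), 55.76557922363281)
scene 75 38 [467.6 226.8  86.4] ((470.1063232421875, 229.90530395507812), (28.880144119262695, 30.61909294128418), 62.71509552001953)
```

View pics/in1.png

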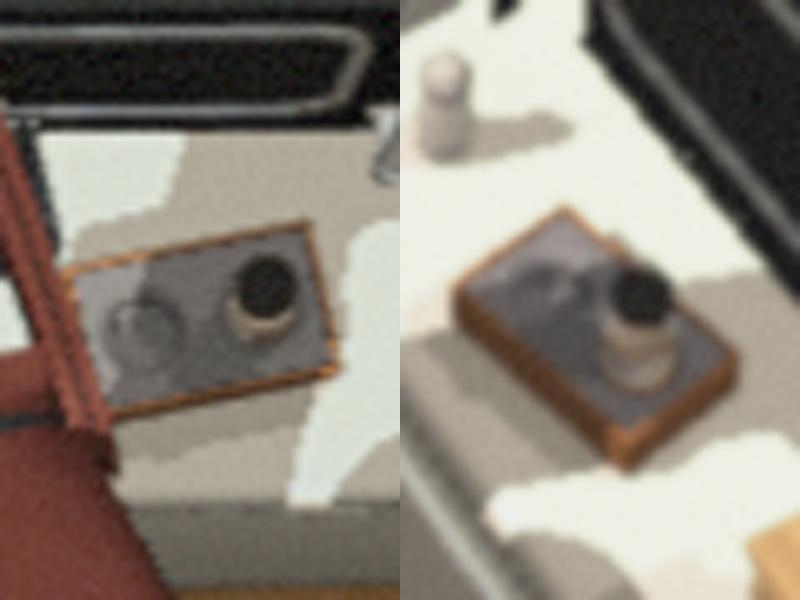

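Seated: the black lid (crop 640,290) now tops at 106.4 mm, up 7.5 mm from its 99 mm on the table, which matches the 8 mm floor. Next is the shaker at about (470,231).

{"fn": "send_rows", "kwargs": {"deltas": "0 0 0 0 0 -1 0; 0 0 0 0 0 -2 0; 0 0 0 0 0 -2.9 0.2; 0 0 0 0 0 -3.2 0.4; 0 0 0 0 0 -3.25 0.8; 0 0 0 0 0 -3.25 0.8; 0 0 0 0 0 -3.25 0.8; 0 0 0 0 0 -3.25 0.8", "newtons": 35}}

```text
t: 8.55
tcp_pos: [471.8, 230.8, 43.6]
tool_rot: [-0.112, 0.994, 0.0, 0.001]
ft_force: [0.7, -2.2, 3.2]
gripper_width: 0.416
grip_force: 34.8
```

{"fn": "send_rows", "kwargs": {"deltas": "0 0 0 0 0 0 0.8; 0 0 0 0 0 0 0.8; 0 0 0 0 0 0 0.8"}}

```text
t: 8.93
tcp_pos: [472.0, 230.9, 43.6]
tool_rot: [-0.112, 0.994, 0.0, 0.001]
ft_force: [0.6, -1.4, 6.6]
gripper_width: 0.417
grip_force: 35.0
```

{"fn": "send_rows", "kwargs": {"deltas": "0 0 0 0 0 0.9 0.8; 0 0 0 0 0 1.75 0.8; 0 0 0 -0.1 -1 1.75 0.8; 0 0 0 -0.2 -2.1 1.75 0.8; 0 0 0 -0.3 -3.2 1.75 0.8; 0 0 0 -0.34 -3.77 1.75 0.8; 0 0 0 -0.34 -3.77 1.75 0.8; 0 0 0 -0.34 -3.77 1.75 0.8"}}

```text
t: 9.93
tcp_pos: [457.2, 80.4, 112.4]
tool_rot: [-0.111, 0.994, 0.0, -0.0]
ft_force: [0.4, 0.4, -0.5]
gripper_width: 0.411
grip_force: 34.5
```

```bash
python3 - <<'E'
from h import *
s=monitor.observe();print(s["t"],s["tcp_pos"],s["gripper_width"],s["ft_force"])
o=np.zeros((600,800,3),np.uint8)
for n,x0 in(("top",0),("scene",400)):
    p,d=optics.grab_frame(n);np.savez(f"{n}3.npz",p=p,d=d)
    u,v=proj(n,(460,60,60)).astype(int)
    o[:,x0:x0+400]=cv2.resize(p[v-37:v+38,u-25:u+25,::-1],(400,600),interpolation=cv2.INTER_CUBIC);print(n,u-25,v-37)
    print(n,"expected foot",proj(n,(457,80,68)),"cutout",proj(n,(457,80,38)))
cv2.imwrite("pics/hover2.png",o)
E
```

```text
9.925 [457.21362729  80.44415711 112.36781089] 0.4112908107056435 [ 0.42427099  0.37265418 -0.51802625]
top 256 153
top expected foot [277.06389    190.86144703] cutout [276.711865   192.15776552]
scene 247 179
scene expected foot [269.77830996 212.76771279] cutout [269.4830201  217.12527818]
```

View pics/hover2.png

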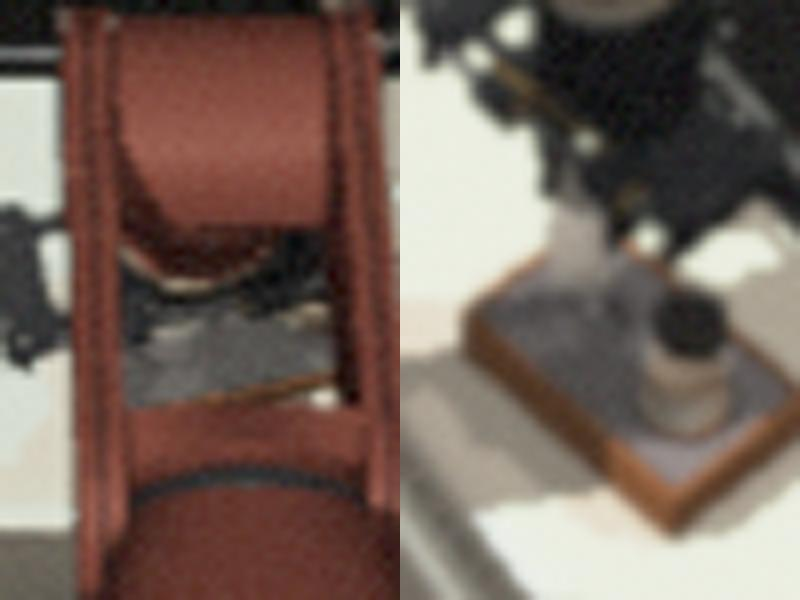

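The shaker's foot (580,275) hangs over the free cutout where I expected it. Lowering and pressing.

{"fn": "send_rows", "kwargs": {"deltas": "0 0 0 0 0 -0.5 0.8; 0 0 0 0 0 -0.75 0.8; 0 0 0 0 0 -0.9 0.8; 0 0 0 0 0 -1 0.8; 0 0 0 0 0 -1.05 0.8", "newtons": 50}}

```text
t: 10.65
tcp_pos: [457.8, 79.5, 70.9]
tool_rot: [-0.112, 0.994, -0.0, 0.0]
ft_force: [-1.4, -3.3, -0.4]
gripper_width: 0.407
grip_force: 49.4
```

{"fn": "send_rows", "kwargs": {"deltas": "0 0 0 0 0 -0.1 0.8; 0 0 0 0 0 -0.2 0.8; 0 0 0 0 0 -0.3 0.8; 0 0 0 0 0 -0.4 0.8; 0 0 0 0 0 -0.48 0.8; 0 0 0 0 0 -0.55 0.8; 0 0 0 0 0 -0.6 0.8", "newtons": 60}}

```text
t: 11.52
tcp_pos: [458.7, 79.0, 51.2]
tool_rot: [-0.112, 0.994, -0.001, 0.0]
ft_force: [-21.9, -7.0, 57.1]
gripper_width: 0.405
grip_force: 63.3
```

{"fn": "send_rows", "kwargs": {"deltas": "0 0 0 0 0 0.12 0.8; 0 0 0 0 0 0.12 0.25; 0 0 0 0 0 0.12 0.25; 0 0 0 0 0 0.12 0.25; 0 0 0 0 0 0.12 0.25; 0 0 0 0 0 1 0.25; 0 0 0 0 0 2.2 0.25; 0 0 0 0 0 3 0.4"}}

```text
t: 12.52
tcp_pos: [458.0, 80.0, 168.6]
tool_rot: [-0.112, 0.994, 0.0, 0.001]
ft_force: [0.5, -0.4, -0.0]
gripper_width: 0.703
grip_force: 0.0
```

{"fn": "send_rows", "kwargs": {"deltas": "0 0 0 0 1.5 0 0.4; 0 0 0 0 3 0 0.4; 0 0 0 0 4 0 0.4; 0 0 0 0 4 0 0.4"}}

```text
t: 13.02
tcp_pos: [456.8, 242.3, 166.3]
tool_rot: [-0.113, 0.994, 0.0, -0.0]
ft_force: [-0.9, -0.4, -0.5]
gripper_width: 0.6
grip_force: 0.0
```

```bash
cat >> h.py <<'E'
def look(tag,c,view=True,hw=(30,45)):
    o=np.zeros((600,800,3),np.uint8)
    for n,x0 in(("top",0),("scene",400)):
        p,d=optics.grab_frame(n);np.savez(f"{n}{tag}.npz",p=p,d=d)
        u,v=proj(n,c).astype(int)
        o[:,x0:x0+400]=cv2.resize(p[v-hw[1]:v+hw[1],u-hw[0]:u+hw[0],::-1],(400,600),interpolation=cv2.INTER_CUBIC)
        C=cloud(n,d)
        for lo,hi in((34,48),(88,101.5),(102.5,112)):
            m=(d>0)&(C[...,2]>lo)&(C[...,2]<hi)&(abs(C[...,0]-c[0])<75)&(abs(C[...,1]-c[1])<100)
            if m.sum()>5: P=C[m];r=cv2.minAreaRect(P[:,:2].astype(np.float32));print(n,lo,m.sum(),np.median(P,0).round(1),P[:,2].max().round(1),*[np.round(x,1) for x in r])
    cv2.imwrite(f"pics/{tag}.png",o)
    s=monitor.observe();print(s["t"],s["tcp_pos"],s["gripper_width"],s["ft_force"],s["q"].round(2))
E
python3 -c "
from h import *
look('in2',(462,42,50))"
```

```text
top 34 582 [457.7  48.9  39.3] 47.9 [464.3  44.4] [100.8 159.1] 10.6
top 88 65 [458.7  77.3  94.4] 101.2 [463.7  45.9] [ 33.  103.9] 10.3
top 102.5 59 [473.    9.9 105.8] 111.4 [461.9  37.9] [37.1 97.2] 20.4
scene 34 461 [447.5  33.4  40.7] 48.0 [462.1  42.6] [107.1 165.7] 10.5
scene 88 60 [454.9  66.5  95.7] 101.5 [465.   37.7] [ 43.  105.4] 8.4
scene 102.5 55 [468.4   8.8 106.6] 112.0 [466.7  37.1] [34.4 94.2] 7.0
13.125 [456.98374763 239.78653893 166.09732045] 0.6033007972588023 [-0.58814731  0.15494556  0.18251921] [ 0.33  0.01  1.87 -0.    1.27 -1.46]
```

View pics/in2.png

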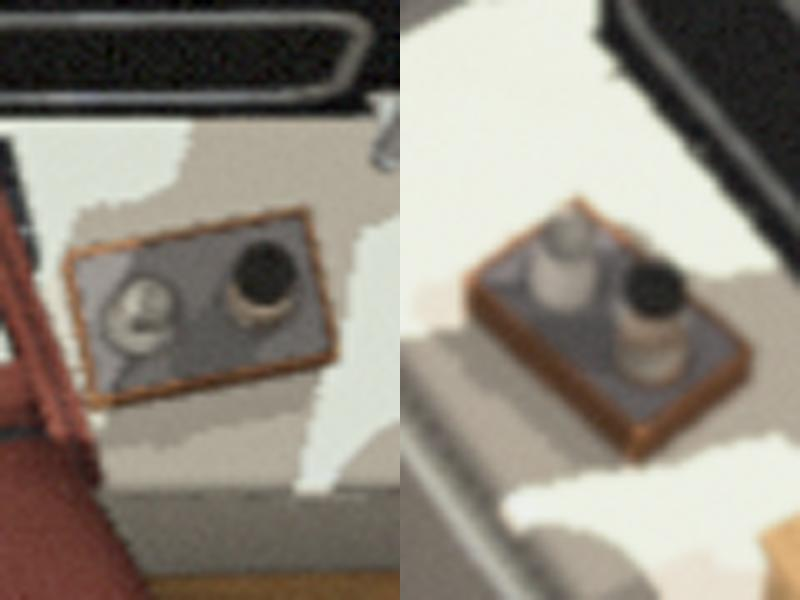

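Both are in: the shaker (555,275) and the jar (650,320) stand upright in the caddy. The caddy is at (464,43) with 10.7° yaw. Next I turn the tool so the closing line runs along the caddy's rear end, then lean it back.

{"fn": "send_rows", "kwargs": {"deltas": "0 0 -1.7 0 -0.5 0 0.4; 0 0 -3.4 -0.1 -1 0 0.4; 0 0 -5.1 -0.2 -1.5 0 0.4; 0 0 -6.8 -0.36 -2 0 0.4; 0 0 -8.5 -0.36 -2 0 0.4; 0 0 -10.2 -0.36 -2 0 0.4; 0 0 -11.9 -0.36 -2 0 0.4; 0 0 -13.6 -0.36 -2 0 0.4"}}

```text
t: 14.12
tcp_pos: [442.9, 158.3, 166.4]
tool_rot: [0.568, 0.823, -0.0, 0.0]
ft_force: [-0.4, 0.2, 0.1]
gripper_width: 0.6
grip_force: 0.0
```

{"fn": "send_rows", "kwargs": {"deltas": "0 0 -1.77 0 0 0 0.4; 0 0 -1.77 0 0 0 0.4; 0 0 -1.77 0 0 0 0.4"}}

```text
t: 14.5
tcp_pos: [442.9, 159.1, 166.5]
tool_rot: [0.638, 0.77, -0.0, 0.0]
ft_force: [-0.0, 0.3, 0.2]
gripper_width: 0.605
grip_force: 0.0
```

{"fn": "send_rows", "kwargs": {"deltas": "-1.5 -0.28 0 0 0 0 0.4; -3 -0.57 0 0 0 0 0.4; -4.5 -0.85 0 0 0 0 0.4; -6 -1.13 0 0 0 0 0.4; -7.7 -1.45 0 0 0 0 0.4; -7.7 -1.45 0 0 0 0 0.4; -7.7 -1.45 0 0 0 0 0.4; -7.7 -1.45 0 0 0 0 0.4"}}

```text
t: 15.5
tcp_pos: [443.8, 159.5, 168.0]
tool_rot: [0.587, 0.705, -0.253, 0.307]
ft_force: [0.3, 0.3, -0.0]
gripper_width: 0.598
grip_force: 0.0
```

```bash
cat >> h.py <<'E'
from scipy.spatial.transform import Rotation as Ro
def tool():
    s=monitor.observe();R=Ro.from_quat(s["tool_rot"]).as_matrix()
    print(round(s["t"],2),"tcp",s["tcp_pos"].round(1),"y",R[:,1].round(3),"z",R[:,2].round(3),"yaw",np.degrees(np.arctan2(R[1,1],R[0,1])).round(1),"q",s["q"].round(2),"F",s["ft_force"].round(1))
E
python3 - <<'E'
from h import *
tool()
for n in("top","scene"):
    for k,(x,y),r in((0,(471,231),25),("in2",(457,80),25)):
        D=np.load(f"{n}{k}.npz");C=cloud(n,D["d"]);m=(D["d"]>0)&(np.hypot(C[...,0]-x,C[...,1]-y)<r)&(C[...,2]>70)&(C[...,2]<120)
        z=np.sort(C[m][:,2]);print(n,k,len(z),z[-20:].mean().round(1),z[-40:].mean().round(1))
E
```

```text
15.5 tcp [443.8 159.5 168. ] y [0.983 0.183 0.003] z [ 0.136 -0.717 -0.684] yaw 10.5 q [ 0.66  0.26  1.81 -0.71  1.54  0.67] F [ 0.3  0.3 -0. ]
top 0 57 89.7 87.0
top in2 59 97.7 94.7
scene 0 51 90.6 86.5
scene in2 60 100.1 96.1
```

The shaker's dome rose 8–9 mm from its table height, so it has bottomed too. The lean is reached. Lowering the tool behind the caddy.

{"fn": "send_rows", "kwargs": {"deltas": "0 0 0 0 0 -1 0.4; 0 0 0 0 0 -2 0.4; 0 0 0 0 0 -3 0.4; 0 0 0 0 0 -3.6 0.4; 0 0 0 0 0 -3.8 0.4; 0 0 0 0 0 -3.8 0.4; 0 0 0 0 0 -3.8 0.4"}}

```text
t: 16.38
tcp_pos: [444.0, 160.4, 16.0]
tool_rot: [0.587, 0.705, -0.253, 0.307]
ft_force: [0.6, 0.5, 0.5]
gripper_width: 0.603
grip_force: 0.0
```

```bash
python3 -c "
from h import *
tool()
# planned push poses: s = travel of rear centre
"; python3 - <<'E'
import numpy as np
# caddy centre path: yaw 10.7->-1.2 linearly over travel L, then straight
c=np.array([464.4,43.5]);L=90
for s in range(0,401,10):
    th=np.radians(10.7-11.9*min(s,L)/L); l=np.array([-np.sin(th),np.cos(th)])
    if s%30==0: 
        t=c+(80+6.5)*l; print(s,"yaw",np.degrees(th).round(1),"c",c.round(1),"tcp",t.round(1))
    c=c-10*l
E
```

```text
16.38 tcp [444.  160.4  16. ] y [0.983 0.184 0.004] z [ 0.137 -0.718 -0.683] yaw 10.6 q [ 0.66  0.52  1.82 -0.73  1.33  0.85] F [0.6 0.5 0.5]
0 yaw 10.7 c [464.4  43.5] tcp [448.3 128.5]
30 yaw 6.7 c [469.3  13.9] tcp [459.1  99.8]
60 yaw 2.8 c [472.1 -16. ] tcp [467.9  70.4]
90 yaw -1.2 c [472.9 -45.9] tcp [474.7  40.5]
120 yaw -1.2 c [472.2 -75.9] tcp [474.1  10.5]
150 yaw -1.2 c [ 471.6 -105.9] tcp [473.4 -19.4]
180 yaw -1.2 c [ 471.  -135.9] tcp [472.8 -49.4]
210 yaw -1.2 c [ 470.4 -165.9] tcp [472.2 -79.4]
240 yaw -1.2 c [ 469.7 -195.9] tcp [ 471.5 -109.4]
270 yaw -1.2 c [ 469.1 -225.9] tcp [ 470.9 -139.4]
300 yaw -1.2 c [ 468.5 -255.9] tcp [ 470.3 -169.4]
330 yaw -1.2 c [ 467.8 -285.9] tcp [ 469.7 -199.4]
360 yaw -1.2 c [ 467.2 -315.9] tcp [ 469.  -229.4]
390 yaw -1.2 c [ 466.6 -345.9] tcp [ 468.4 -259.4]
```

Before pushing, I'll check the gripper body's actual width against the microwave handle (x≈544), since it has to pass it.

```bash
python3 - <<'E'
from h import *
look('lean',(455,120,100),hw=(50,75))
s=monitor.observe();R=Ro.from_quat(s["tool_rot"]).as_matrix();p=s["tcp_pos"]
for n in("top","scene"):
    D=np.load(f"{n}lean.npz");C=cloud(n,D["d"]);
    D0=np.load(f"{n}in2.npz");
    Q=(C-p)@R
    for d in range(0,330,30):
        m=(D["d"]>0)&(Q[...,2]<-d)&(Q[...,2]>-d-30)&(abs(Q[...,1])<140)&(abs(Q[...,0])<90)&(C[...,2]>8)&(C[...,1]>130)&(C[...,0]<540+0*d)
        if m.sum()>3:
            q=Q[m];print(n,d,m.sum(),"y",q[:,1].min().round(),q[:,1].max().round(),"x",q[:,0].min().round(),q[:,0].max().round())
    C=cloud(n,D["d"]);
    for z in range(20,260,20):
        m=(D["d"]>0)&(abs(C[...,2]-z)<10)&(C[...,0]>515)&(C[...,0]<580)&(C[...,1]>-180)&(C[...,1]<130)
        P=C[m]
        if len(P)>1: print(n,"handle z",z,len(P),P[:,0].min().round(),P[:,1].min().round(),P[:,1].max().round())
E
```

```text
top 34 413 [457.8  71.3  39.3] 48.0 [453.4 104.5] [100.1 181.7] 10.4
top 88 146 [451.1 201.9  95.9] 101.5 [451.6 119.5] [197.5 143.5] 89.9
top 102.5 57 [435.2 209.8 105.6] 112.0 [448.4 119.9] [196.4 133.3] 89.7
scene 34 308 [437.9  78.8  40.1] 47.9 [448.4 108.7] [107.1 201.8] 12.0
scene 88 100 [450.8 200.1  96.4] 101.4 [432.4 160.9] [172.7 130.5] 67.3
scene 102.5 73 [437.8 203.3 105.9] 112.0 [450.2 119.3] [198.  138.7] 89.9
16.475 [443.78724455 160.42580412  15.76171872] 0.6005470932694729 [ 0.28673212  0.05985303 -0.21070028] [ 0.66  0.52  1.82 -0.73  1.33  0.85]
top 0 39 y -54.0 89.0 x -12.0 32.0
top 30 28 y -34.0 44.0 x -15.0 2.0
top 60 95 y -83.0 88.0 x -38.0 87.0
top 90 504 y -91.0 99.0 x -40.0 41.0
top 120 140 y -90.0 124.0 x -37.0 90.0
top 150 141 y -47.0 35.0 x -40.0 37.0
top 180 106 y -34.0 117.0 x -43.0 67.0
top 210 128 y -34.0 128.0 x -42.0 42.0
top 240 80 y -22.0 131.0 x -40.0 5.0
top 270 25 y 16.0 139.0 x -35.0 76.0
top 300 129 y 3.0 140.0 x -88.0 88.0
top handle z 20 4 518.0 -150.0 50.0
top handle z 40 31 515.0 -23.0 40.0
top handle z 60 21 545.0 -180.0 -62.0
top handle
[... 544 characters left out ...]
.0 x -47.0 38.0
scene 180 135 y -38.0 119.0 x -47.0 75.0
scene 210 162 y -41.0 129.0 x -47.0 40.0
scene 240 148 y -38.0 138.0 x -47.0 88.0
scene 270 171 y -41.0 140.0 x -49.0 82.0
scene 300 276 y -111.0 140.0 x -87.0 90.0
scene handle z 20 29 515.0 -97.0 124.0
scene handle z 40 27 515.0 -82.0 25.0
scene handle z 60 20 541.0 -87.0 -65.0
scene handle z 80 25 538.0 -155.0 -69.0
scene handle z 100 11 542.0 -83.0 -67.0
scene handle z 120 18 542.0 -86.0 -70.0
scene handle z 140 13 541.0 -86.0 -72.0
scene handle z 160 18 541.0 -87.0 -65.0
scene handle z 180 18 544.0 -163.0 -70.0
scene handle z 200 18 543.0 -157.0 -70.0
scene handle z 220 15 542.0 -175.0 -71.0
scene handle z 240 39 540.0 -87.0 -41.0
```

View pics/lean.png

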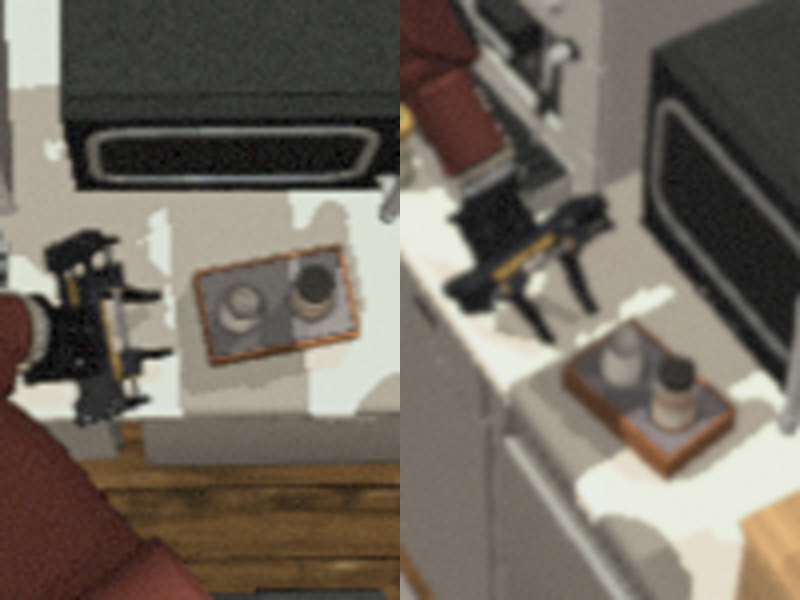

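The wide body (±95 mm) covers about 70–140 mm behind the tip, and the microwave handle bar stands at x≈542, y -64 to -87 (crop 390,200 top; 790,380 scene). So later I'll roll the tool and offset it towards -x. First comes the arc push that squares the caddy with the riser.

{"fn": "send_rows", "kwargs": {"deltas": "0 0 0 0.1 -0.55 0 0.4; 0 0 0 0.135 -0.78 0 0.4; 0 0 -0.11 0.19 -0.97 0 0.4; 0 0 -0.22 0.25 -1.15 0 0.4; 0 0 -0.34 0.31 -1.33 0 0.4; 0 0 -0.45 0.36 -1.51 0 0.4; 0 0 -0.68 0.46 -1.88 0 0.4; 0 0 -0.9 0.55 -2.24 0 0.4"}}

```text
t: 17.48
tcp_pos: [465.7, 70.7, 14.7]
tool_rot: [0.619, 0.677, -0.267, 0.295]
ft_force: [-0.8, 5.8, 0.7]
gripper_width: 0.602
grip_force: 2.9
```

{"fn": "send_rows", "kwargs": {"deltas": "0 0 -0.22 0.08 -0.37 0 0.4; 0 0 -0.45 0.15 -0.74 0 0.4; 0 0 -0.65 0.2 -1.07 0 0.4; 0 0 -0.85 0.25 -1.4 0 0.4; 0 0 -1.07 0.3 -1.74 0 0.4; 0 0 -1.07 0.3 -1.74 0 0.4"}}

```text
t: 18.23
tcp_pos: [477.1, -0.2, 14.7]
tool_rot: [0.656, 0.641, -0.285, 0.279]
ft_force: [0.0, 1.3, 0.2]
gripper_width: 0.599
grip_force: 0.0
```

```bash
cat >> h.py <<'E'
def caddy(tag,ymax,ymin=-185):
    for n in("top","scene"):
        p,d=optics.grab_frame(n);np.savez(f"{n}{tag}.npz",p=p,d=d);C=cloud(n,d)
        m=(d>0)&(C[...,2]>30)&(C[...,2]<47)&(C[...,0]>395)&(C[...,0]<535)&(C[...,1]<ymax)&(C[...,1]>ymin)
        k,L,st,_=cv2.connectedComponentsWithStats(m.astype(np.uint8));j=1+st[1:,4].argmax()
        print(n,st[j,4],*[np.round(x,1) for x in cv2.minAreaRect(C[L==j][:,:2].astype(np.float32))],C[L==j][:,:2].min(0).round(1),C[L==j][:,:2].max(0).round(1))
    tool()
E
python3 -c "
from h import *
caddy('p1',0)"
```

```text
top 670 [475.3 -84.8] [161.7  99.4] 89.0 [ 424.6 -166.1] [525.9  -3.4]
scene 413 [474.5 -83.1] [162.1 105. ] 89.5 [ 421.7 -163.8] [527.3  -2. ]
18.32 tcp [4.766e+02 4.000e-01 1.450e+01] y [ 1.    -0.022  0.001] z [-0.015 -0.732 -0.682] yaw -1.2 q [ 0.34  0.48  1.88 -0.8   1.26  0.81] F [-0.4 -0.5 -1.1]
```

The caddy is now at (475,-84.5) with yaw of about -1°, in line with the riser. I back off a little, roll 12° about y, shift the tool to x≈447 and narrow the fingers so they bracket the caddy's centre while the body clears the handle.

{"fn": "send_rows", "kwargs": {"deltas": "0 0 0 0 0.3 0.1 0.63; 0 -1 0 -0.35 0.3 0.1 0.63; 0 -2 0 -0.73 0.3 0.1 0.63; 0 -2 0 -0.73 0.3 0.1 0.63; 0 -2 0 -0.73 0.15 0.1 0.63; 0 -2 0 -0.73 0 0.1 0.63; 0 -2 0 -0.73 -0.1 0.1 0.63; 0 -2 0 -0.75 -0.4 0.1 0.63"}}

```text
t: 19.32
tcp_pos: [448.8, -14.5, 18.9]
tool_rot: [0.682, 0.609, -0.213, 0.345]
ft_force: [-0.1, 5.7, 1.9]
gripper_width: 0.374
grip_force: 3.0
```

{"fn": "send_rows", "kwargs": {"deltas": "0 0 0 0 -0.35 0 0.63; 0 0 0 0 -0.7 0 0.63; 0 0 0 0 -1.05 0 0.63; 0 0 0 0 -1.4 0 0.63; 0 0 0 0 -1.4 0 0.63"}}

```text
t: 19.95
tcp_pos: [447.2, -72.2, 18.8]
tool_rot: [0.682, 0.608, -0.215, 0.345]
ft_force: [-0.5, 0.5, -0.9]
gripper_width: 0.371
grip_force: 0.0
```

```bash
python3 - <<'E'
from h import *
caddy('p2',-50,-230)
s=monitor.observe();R=Ro.from_quat(s["tool_rot"]).as_matrix();p=s["tcp_pos"];print(s["gripper_width"])
# nearest tool point +x extents seen
for n in("top","scene"):
    D=np.load(f"{n}p2.npz");C=cloud(n,D["d"]);Q=(C-p)@R
    m=(D["d"]>0)&(Q[...,2]<-60)&(Q[...,2]>-150)&(abs(Q[...,0])<50)&(C[...,2]>40)&(C[...,0]<560)
    P=C[m];i=P[:,0].argmax();print(n,"max x of body",P[np.argsort(-P[:,0])[:6]].round(0).tolist(),"min z",P[:,2].min())
E
```

```text
top 584 [ 480.3 -138.1] [101.4 160.9] 2.8 [ 429.2 -218.9] [534.7 -58.3]
scene 188 [ 456.6 -112.1] [ 66.7 107.7] 2.1 [ 422.5 -167. ] [488.8 -57.9]
20.05 tcp [447.  -71.7  18.6] y [ 0.978 -0.022  0.209] z [ 0.126 -0.732 -0.67 ] yaw -1.3 q [ 0.24  0.31  2.14 -1.01  1.07  1.04] F [ 0.3  0.5 -0.3]
0.36696104931226275
top max x of body [[530.0, 35.0, 92.0], [530.0, 27.0, 92.0], [529.0, 31.0, 95.0], [528.0, 24.0, 101.0], [527.0, 2.0, 121.0], [527.0, -2.0, 122.0]] min z 49.40968496015512
scene max x of body [[528.0, 33.0, 92.0], [526.0, 18.0, 110.0], [526.0, 17.0, 105.0], [524.0, 9.0, 68.0], [523.0, 21.0, 108.0], [523.0, -20.0, 123.0]] min z 41.52621443192584
```

The body clears the handle by about 12 mm, but the caddy yawed to +2.8° because the push was off-centre to -x. I'll back off, open the fingers so only the +x finger pushes near x≈494, and steer it back.

{"fn": "send_rows", "kwargs": {"deltas": "0 0 0 0.1 0.25 0 0.2; 0 0 0 0.12 0.25 0 0.2; 0 0 0 0.12 0.25 0 0.2; 0 0 0 0.12 0.1 0 0.2; 0 0 0 0.12 -0.1 0 0.2; 0 0 0 0.12 -0.35 0 0.2; 0 0 0 0.12 -0.6 0 0.2; 0 0 0 0.12 -0.6 0 0.2"}}

```text
t: 21.05
tcp_pos: [451.3, -96.4, 18.7]
tool_rot: [0.682, 0.608, -0.215, 0.345]
ft_force: [-0.2, -0.4, -0.6]
gripper_width: 0.797
grip_force: 0.3
```

```bash
python3 - <<'E'
from h import *
caddy('p3',-75,-250)
print(monitor.observe()["gripper_width"])
E
```

```text
top 531 [ 478.3 -153.7] [132.  100.1] 89.6 [ 427.9 -220. ] [528.1 -87.8]
scene 143 [ 445.6 -120. ] [110.  45.] 46.5 [ 422.8 -175.1] [493.4 -80.7]
21.15 tcp [451.3 -96.   18.7] y [ 0.978 -0.022  0.209] z [ 0.126 -0.732 -0.669] yaw -1.3 q [ 0.18  0.3   2.15 -1.04  1.03  1.02] F [ 0.2  0.6 -0.8]
0.7983270305133042
```

{"fn": "send_rows", "kwargs": {"deltas": "0 0 0 0 0.15 0 0.4; 0 0 0 0 0.15 0 0.4; 0 0 0 0 0.1 0 0.4; 0 0 0 0 -0.15 0 0.4; 0 0 0 0 -0.4 0 0.4; 0 0 0 0 -0.65 0 0.4; 0 0 0 0 -0.9 0 0.4; 0 0 0 0 -0.9 0 0.4"}}

```text
t: 22.15
tcp_pos: [451.8, -132.0, 18.7]
tool_rot: [0.682, 0.608, -0.215, 0.345]
ft_force: [0.4, 1.4, -0.3]
gripper_width: 0.602
grip_force: 0.4
```

```bash
python3 - <<'E'
from h import *
caddy('p4',-100,-250)
print(monitor.observe()["gripper_width"])
E
```

```text
top 378 [ 477.9 -170.4] [ 99. 101.] 88.2 [ 425.8 -220.8] [ 527.9 -120.9]
scene 35 [ 434.  -149.6] [50.7 19.9] 55.1 [ 423.6 -174. ] [ 450.6 -130.3]
22.25 tcp [ 451.5 -131.7   18.6] y [ 0.978 -0.022  0.209] z [ 0.127 -0.732 -0.67 ] yaw -1.3 q [ 0.1   0.28  2.18 -1.1   0.98  1.  ] F [-0.2 -0.  -0.2]
0.6031122540703908
```

{"fn": "send_rows", "kwargs": {"deltas": "0 0 0 0 0 0 0.46; 0 0 0 0 -0.2 0 0.46; 0 0 0 0 -0.4 0 0.46; 0 0 0 0 -0.65 0 0.46; 0 0 0 0 -0.9 0 0.46; 0 0 0 0 -1.15 0 0.46; 0 0 0 0 -1.35 0 0.46; 0 0 0 0 -1.35 0 0.46"}}

```text
t: 23.25
tcp_pos: [452.0, -185.4, 18.6]
tool_rot: [0.682, 0.609, -0.214, 0.345]
ft_force: [0.5, 1.4, 1.0]
gripper_width: 0.539
grip_force: 0.7
```

```bash
python3 - <<'E'
from h import *
caddy('p5',-140,-250)
look('p5v',(455,-180,60),hw=(40,60))
E
```

```text
top 169 [ 478.6 -194.5] [48.6 99.1] 87.1 [ 428.4 -220. ] [ 528.3 -170.4]
scene 17 [ 397.  -224.8] [40.1  3.6] 89.2 [ 395.1 -244.9] [ 398.9 -204.8]
23.35 tcp [ 451.9 -185.3   18.6] y [ 0.978 -0.021  0.209] z [ 0.128 -0.731 -0.67 ] yaw -1.2 q [-0.03  0.26  2.21 -1.18  0.9   0.97] F [1.4 0.7 1. ]
top 34 165 [ 464.9 -201.8   40.4] 47.9 [ 448.5 -227.4] [135.9 122.3] 63.3
top 88 140 [ 418.1 -128.5   96.1] 101.5 [ 422.7 -141.3] [217.8 105.4] 52.3
top 102.5 134 [ 451.1 -117.9  108. ] 112.0 [ 462.  -183.1] [147.7 180.3] 3.9
scene 34 39 [ 398.  -206.5   43.3] 48.0 [ 407. -190.] [ 39.9 177.3] 4.0
scene 88 167 [ 405.7 -132.2   95.7] 101.4 [ 460.1 -179.3] [151.2 182.3] 5.9
scene 102.5 152 [ 431.  -125.3  108.3] 112.0 [ 454.4 -182.5] [185.6 143.8] 89.2
23.45 [ 451.67155089 -185.23635537   18.5052516 ] 0.5401003932159611 [ 0.82262125  1.03394107 -0.17569545] [-0.03  0.26  2.21 -1.18  0.9   0.97]
```

View pics/p5v.png

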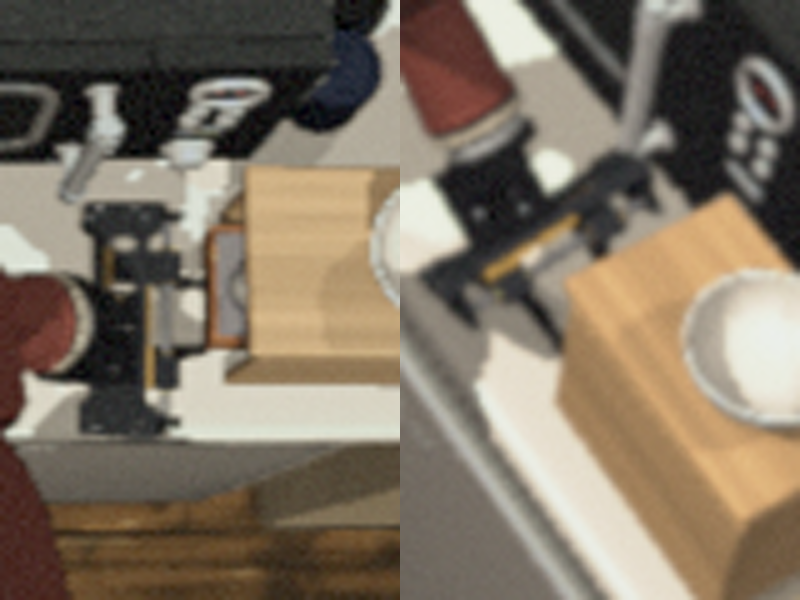

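The view shows the gripper (140,300) clear of the handle (85,160), and the caddy's rear rim (215,290) under the board edge. Joint 4 is at -1.18, near its -1.24 limit, so I ease the lean and roll by 2° and continue slowly.

{"fn": "send_rows", "kwargs": {"deltas": "0.17 0.17 0 -0.02 0 0 0.46; 0.33 0.33 0 -0.05 0 0 0.46; 0.33 0.33 0 -0.05 -0.2 0 0.46; 0.33 0.33 0 -0.05 -0.4 0 0.46; 0.33 0.33 0 -0.05 -0.55 0 0.46; 0.33 0.33 0 -0.05 -0.7 0 0.46; 0.33 0.33 0 -0.05 -0.7 0 0.46"}}

```text
t: 24.32
tcp_pos: [449.9, -213.2, 18.5]
tool_rot: [0.684, 0.618, -0.216, 0.323]
ft_force: [2.0, 2.8, -0.6]
gripper_width: 0.541
grip_force: 1.3
```

```bash
python3 - <<'E'
from h import *
tool();print(monitor.observe()["torque"])
E
```

```text
24.32 tcp [ 449.9 -213.2   18.5] y [ 0.984 -0.027  0.174] z [ 0.104 -0.707 -0.699] yaw -1.6 q [-0.12  0.24  2.21 -1.15  0.85  0.85] F [ 2.   2.8 -0.6]
[ 0.59570805 -0.06009847  0.23965938]
```

{"fn": "send_rows", "kwargs": {"deltas": "0 0 0 0.03 -0.05 0 0.46; 0 0 0 0.05 -0.1 0 0.46; 0 0 0 0.08 -0.15 0 0.46; 0 0 0 0.08 -0.2 0 0.46; 0 0 0 0.08 -0.25 0 0.46; 0 0 0 0.08 -0.25 0 0.46"}}

```text
t: 25.08
tcp_pos: [453.1, -222.9, 18.4]
tool_rot: [0.683, 0.618, -0.215, 0.322]
ft_force: [0.7, 5.3, 2.2]
gripper_width: 0.54
grip_force: 2.4
```

{"fn": "send_rows", "kwargs": {"deltas": "0 0 0 0 -0.04 0 0.46; 0 0 0 0 -0.08 0 0.46; 0 0 0 0 -0.12 0 0.46; 0 0 0 0 -0.12 0 0.46"}}

```text
t: 25.58
tcp_pos: [453.3, -226.9, 18.2]
tool_rot: [0.683, 0.619, -0.215, 0.322]
ft_force: [-1.0, 11.7, 5.4]
gripper_width: 0.54
grip_force: 6.2
```

{"fn": "send_rows", "kwargs": {"deltas": "0 0 0 0 -0.04 0 0.46; 0 0 0 0 -0.08 0 0.46; 0 0 0 0 -0.1 0 0.46; 0 0 0 0 -0.1 0 0.46"}}

```text
t: 26.08
tcp_pos: [453.5, -228.1, 17.8]
tool_rot: [0.683, 0.62, -0.213, 0.322]
ft_force: [-10.6, 41.1, 21.1]
gripper_width: 0.538
grip_force: 20.1
```

```bash
python3 - <<'E'
from h import *
tool();print(monitor.observe()["torque"])
E
```

```text
26.07 tcp [ 453.5 -228.1   17.8] y [ 0.984 -0.024  0.175] z [ 0.108 -0.704 -0.702] yaw -1.4 q [-0.16  0.24  2.2  -1.17  0.83  0.84] F [-10.6  41.1  21.1]
[2.20380738 0.45385907 0.3948602 ]
```

It hits something hard at rear y≈-234, which fits the stop within calibration. The board hides the rear end from both cameras, so I back off 8 mm, centre the tool so both fingers bracket the rear end, and press again to square it.

{"fn": "send_rows", "kwargs": {"deltas": "0 0 0 0 0.1 0 0.46; 0 0 0 0 0.2 0 0.46; 0 0 0 0.15 0.2 0 0.46; 0 0 0 0.3 0.2 0 0.46; 0 0 0 0.42 0.2 0 0.46; 0 0 0 0.42 0.18 0 0.46; 0 0 0 0.42 0.14 0 0.46; 0 0 0 0.42 0.12 0 0.46"}}

```text
t: 27.08
tcp_pos: [470.0, -226.3, 18.2]
tool_rot: [0.684, 0.618, -0.215, 0.322]
ft_force: [-2.8, 17.4, 6.1]
gripper_width: 0.541
grip_force: 8.0
```

{"fn": "send_rows", "kwargs": {"deltas": "0 0 0 0 -0.03 0 0.46; 0 0 0 0 -0.06 0 0.46; 0 0 0 0 -0.06 0 0.46"}}

```text
t: 27.45
tcp_pos: [469.9, -227.0, 18.0]
tool_rot: [0.684, 0.619, -0.214, 0.322]
ft_force: [-6.1, 28.9, 14.8]
gripper_width: 0.542
grip_force: 14.6
```

```bash
python3 - <<'E'
from h import *
tool();print(monitor.observe()["torque"],monitor.observe()["grip_force"])
E
```

```text
27.45 tcp [ 469.9 -227.    18. ] y [ 0.984 -0.028  0.176] z [ 0.106 -0.705 -0.701] yaw -1.6 q [-0.15  0.27  2.16 -1.16  0.84  0.83] F [-6.1 28.9 14.8]
[ 2.28746068  0.98685185 -1.1549849 ] 14.635092487296788
```

Effective contact has moved about 49 mm to the left finger and the contact depth matches the first press (slope about -1°, the riser's own yaw), so the caddy sits flush. Withdrawing along the same path.

{"fn": "send_rows", "kwargs": {"deltas": "0 0 0 0 0.08 0 0.46; 0 0 0 0 0.15 0 0.46; 0 0 0 -0.25 0.18 0 0.46; 0 0 0 -0.44 0.2 0 0.46; 0 0 0 -0.44 0.3 0 0.46; 0 0 0 -0.44 0.8 0 0.46; 0 0 0 -0.5 1.6 0 0.46; 0 0 0 -0.5 2.6 0 0.46"}}

```text
t: 28.45
tcp_pos: [449.5, -125.2, 18.7]
tool_rot: [0.684, 0.618, -0.216, 0.322]
ft_force: [1.4, -0.4, -0.6]
gripper_width: 0.541
grip_force: 0.0
```

{"fn": "send_rows", "kwargs": {"deltas": "0 0 0 0 1.2 0 0.46; 0 0 0 0 2.5 0 0.46; 0 0 0 0 3.5 0.5 0.46; 0 0 0 0 4.5 1.5 0.46; 0 0 0 0 5 2.5 0.46; 0 0 0 0 5 3.5 0.46; 0 0 0 0 5 3.5 0.46"}}

```text
t: 29.32
tcp_pos: [451.9, 75.7, 161.8]
tool_rot: [0.684, 0.618, -0.213, 0.324]
ft_force: [-0.0, 1.3, -1.4]
gripper_width: 0.541
grip_force: 0.0
```

```bash
python3 - <<'E'
from h import *
look('end',(460,-200,100),hw=(45,67))
tool()
for n in("top","scene"):
    A=np.load(f"{n}0.npz");D=np.load(f"{n}end.npz")
    for k,d in(("before",A),("after",D)):
        C=cloud(n,d["d"]);m=(abs(C[...,2]-165)<4)&(C[...,1]<-150)&(C[...,1]>-450)&(C[...,0]>350)&(C[...,0]<570)
        r=cv2.minAreaRect(C[m][:,:2].astype(np.float32));print(n,k,np.round(r[0],1),round(r[2],1))
    C=cloud(n,D["d"]);m=(D["d"]>0)&(C[...,2]>25)&(C[...,2]<140)&(C[...,0]>412)&(C[...,0]<532)&(C[...,1]<-190)&(C[...,1]>-380)
    if m.sum(): print(n,"under board pts",m.sum(),C[m].min(0).round(),C[m].max(0).round())
E
```

```text
top 34 22 [ 398.1 -239.1   44.9] 47.5 [ 398.3 -248.1] [92.6  9.4] 83.1
top 88 13 [ 398.5 -229.7   96.7] 101.3 [ 398.4 -250.8] [97.   4.8] 85.9
top 102.5 13 [ 397.1 -264.5  104.6] 111.6 [ 397.9 -248.1] [92.9  6.2] 85.0
scene 34 38 [ 395.9 -252.8   39.3] 47.7 [ 396.  -251.1] [94.5  6.6] 89.8
scene 88 32 [ 396.1 -250.7   92.9] 100.1 [ 395.5 -250.9] [95.3  6.6] 88.9
scene 102.5 21 [ 395.2 -257.9  107.7] 111.5 [ 395.5 -254.7] [88.1  4.2] 88.9
29.425 [449.68395512  74.40593241 158.43626451] 0.5434576996350301 [ 1.64269001 -0.30171016 -0.67708615] [ 0.5   0.16  1.93 -0.74  1.44  0.86]
29.43 tcp [449.7  74.4 158.4] y [ 0.984 -0.028  0.175] z [ 0.104 -0.707 -0.699] yaw -1.6 q [ 0.5   0.16  1.93 -0.74  1.44  0.86] F [ 1.6 -0.3 -0.7]
top before [ 471. -301.] 88.8
top after [ 470.7 -300.8] 89.1
scene before [ 467.8 -303.7] 88.5
scene after [ 467.3 -304. ] 89.1
```

View pics/end.png

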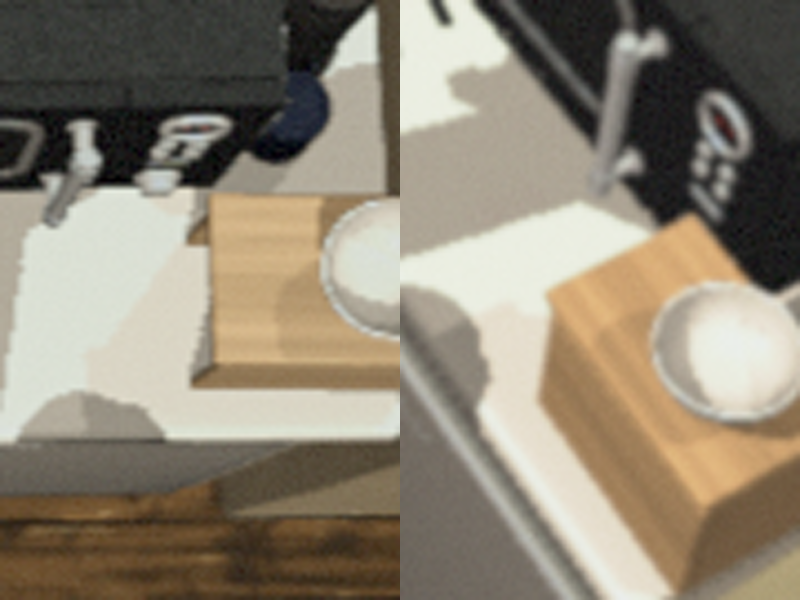

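The final view shows the caddy fully under the board with nothing sticking out at the mouth (205,300), the riser and bowl unmoved, and the arm clear.

```bash
python3 -c "
from workcell import bot
print(bot.sign_off())"
```

```text
the job is handed in; nothing more can be done
None
```

The jar and shaker are pressed fully down in the caddy, which was pushed in under the riser until it stopped hard; I judged its final seating against the cork stop by touch, because the board hides it from both cameras. It was handed in at about 29 s with the arm clear.

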